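Lock down the lamp vent flap

TASK

Swing the copper vent flap over and down until it hangs shut over its steel staple, so that the staple stands out through the flap's slot. Then take the yellow-gripped locking pin from the wooden rack and push it down through the staple loop in front of the flap, all the way until its collar rests on the loop, and let go. Leave the red-gripped hex wrench in its place in the rack.

Things in the scene. Friction and masses are not known exactly. Their poses are not given: they have to be found in the camera images.
- flap (a joint): Angle (rad) of the copper flap, 130 wide, 98 long, 4 mm thick, hinged atop the vent face. 0 shut, hanging down over the face; 1.57 level, sticking out; 3.14 upright; more leans back (stop 3.6). Starts at 2.5 to 3.5. Stiff hinge: stays where left, push it all the way (1 to 3 N). Slot in its middle for the staple: 42 mm wide, 34 to 76 from the hinge; solid beside it (21 to 65 mm off the middle).
- staple (a point): Middle of the staple's opening, level with its bar tops: a flat U of 6 mm steel bar, 57 mm out from the vent face, opening 22 (y) by 42 mm (x). x level out of the face, y along the hinge, z up. Point is 75 mm above the ledge, 30 off the face. Hinge line at x -25, z +43 mm; shut flap's outer face x -21. Fixed green housing, 120 deep (behind the face), 160 wide, top at z +45. Free beyond y +-17.
- pin: Locking pin: yellow round grip 22 mm across, 40 tall, on a brass collar 40 across, 6 thick; below it a steel shank 12 across, 55 long, tapering over the last 10 to a 5 mm tip. 0.12 kg. Origin: on the axis at the collar's underside, z up; grip from 6 to 46 mm above it. Starts upright in one of two 18 mm holes, 110 apart, of a fixed wooden rack 70 mm high, collar on its top.
- hex_wrench: Hex wrench, a bystander: shape and stance as the pin, but a red grip, steel collar and thin 8 mm shank; in the rack's other hole. Origin at its collar's underside. Leave it alone.

How it is judged:
On the way:
1. the flap is swung down shut over the staple (value of joint flap below 0.17 rad), for 0.2 s.
At the end, for the whole second after the job is handed in: The flap is shut (within 0.2 rad), and the pin stands at rest, upright within 0.17 rad, down through the staple loop: its origin within 20 mm of the staple point seen from above and within 7 mm of its height (value of joint flap below 0.2 rad and horizontal distance between pin and staple below 0.02 m and z of pin in the frame of staple between -0.007 and 0.007 m and angle between pin's own z axis and vertical below 0.17 rad and linear speed of pin below 0.02 m/s); the robot touches nothing.
It fails at once if the hex wrench is moved more than 30 mm (distance of hex_wrench from where it was at the start of the episode above 0.03 m).
It also fails if it takes over 59 s, if anything falls off the work surface, if the arm or the gripper's body presses on something with over 40 N, if the wrist force passes 120 N, or if a joint passes its speed limit or range.

ROBOT

A 7-joint arm with a two-finger parallel gripper is mounted at the origin on the work surface. World frame = base frame: x ahead of the robot, y to its left, z up, the work surface at z = 0. Lengths are in m, angles in rad, forces in N, time in s.
With the tool pointing down it reaches from about 0.4 to 0.85 m from the base axis. Payload 10.4 kg.
Tool frame: the origin (TCP) lies at the very end of the fingers, on their centre line; the grasp point (between the pads) lies 19 mm behind it (r.pinch_z is the distance from the TCP to the grasp point, in m); z points along the fingers, y is the line along which they close (so a half turn about z gives the same grasp; the last joint's range is limited). The gripper opens to 87 mm and grips with 3 to 60 N. Pads are 19 mm wide; open, the fingers measure 117 mm over their backs; the gripper's body (75 mm by 190 mm) begins 51 mm behind the grasp point.
Start: joints at [1.127, 0.332, -0.065, 1.46, 0.022, 1.35, -0.088], TCP at [0.255, -0.57, 0.185] pointing down, gripper open.
Joint ranges: [-2.6, 2.6], [-0.5, 2.12], [-1.47, 1.34], [0.16, 2.42], [-1.27, 4.41], [0.06, 2.06], [-2.6, 2.6]. Speed limits (rad/s): [2.22, 2.22, 2.79, 2.79, 3.14, 3.14, 3.14].

INTERFACE

Orientations are given as a unit quaternion [x, y, z, w].
In Python, from bench import r, camera gives the robot as it stands. The module is installed in compiled form; this text tells all that it offers.
- The arm moves only by the shell command python3 -m pendant 'ROWS' [FORCE]. ROWS is JSON, a list of rows, each an object with "dp": the shift along the tool's x, y, z as a fraction of full scale, a list of three; "rotation": the turn, a rotation vector about the tool's x, y, z as a fraction of full scale, a list of three; "jaw": the opening, from 0 (shut) to 1 (fully open). A call has 1 to 8 rows; each row is the pose to reach, as a shift and turn from the pose commanded when the call began, along the tool's axes at that moment, turning the shorter way round; what a row does not reach only later rows make up. Full scale, the value 1, is 0.15 m for a shift and 2 pi rad for a turn. A row lasts 1/8 s, in which the tool goes at most 62.5 mm and 10.7 degrees, less where a joint would pass 70% of its speed; a pose out of reach is approached as far as the arm can. A call with a number of a shift or a turn outside -1 to 1 is refused whole. A call with a gripper value outside its range is refused whole. The fingers move at their own pace and stop on an object; FORCE is the grip in N (left out, the last holds). Time passes only in rows, so rows that repeat a pose let the fingers close. It gives the time, the measured TCP pose, the force, the opening and the grip force at its end, in the units of the state.
- r.read_state(): the state, without advancing time (a new reading comes with each control period).
- camera(name): name is "scene" or "top"; returns a dict with "image" (420x560x3 uint8, red, green, blue), "z_map" (420x560 float32, m along the optical axis (not along the pixel's ray), 0 where there is no reading), "mtx" (3x3 intrinsics, pixels), "T" (4x4, takes a point from camera to world coordinates). Camera axes: x right, y down, z forward; pixel columns grow to the right and rows downward; lengths in m; the calibration is good to about 2 mm. A picture is of the moment at which its call begins.
- r.close_job(): hands the job in; it is judged then, once.
The state is a dict: "time": time; "joint_positions": joint angles; "joint_vel": joint speeds; "joint_torque": joint torques, N m; "ee_pos": TCP position; "eef_rot": TCP orientation; "ft_force": force on the tool from outside, world axes, zero at the start; "torque": the same for the moment, N m; "width": finger opening in m; "grip_force": force on a finger pad.
Only numpy, scipy, OpenCV 4.12 (cv2) and the standard library are available. Lean on these libraries where they do the work, as an engineer would, in place of code of your own. Each camera call takes 0.05 s, during which the arm holds its last target. There are 200 camera calls.

## Working session

There is one attempt and no reset: what is moved stays moved. The work goes in short steps, Python scripts to look and compute and a shell command to move; the robot and the scene stay as the last step left them, time stands still between calls to the robot, and variables do not carry over. Pictures are saved under pics/ and viewed, at most 10 in all, crops included, and the job is handed in when it is done.

```bash
mkdir -p pics
python3 - <<'E'
from bench import r,camera
import cv2,numpy as np
for n in("scene","top"):
    c=camera(n); np.savez(f"pics/{n}0.npz",**c); cv2.imwrite(f"pics/{n}0.png",c["image"][:,:,::-1]); print(n,c["mtx"].tolist(),c["T"].round(3).tolist())
s=r.read_state();print(s["time"],s["ee_pos"],s["eef_rot"],s["width"],r.pinch_z)
E
```

```text
scene [[466.323848731558, 0.0, 276.58454910858075], [0.0, 466.323848731558, 212.46280575003803], [0.0, 0.0, 1.0]] [[-0.503, 0.505, -0.702, 1.101], [0.864, 0.295, -0.407, 0.281], [0.002, -0.811, -0.585, 0.579], [0.0, 0.0, 0.0, 1.0]]
top [[453.02215811389686, 0.0, 283.8677198431979], [0.0, 453.02215811389686, 218.20122016065523], [0.0, 0.0, 1.0]] [[0.006, -0.997, 0.083, 0.447], [-1.0, -0.008, -0.015, -0.024], [0.016, -0.083, -0.996, 0.963], [0.0, 0.0, 0.0, 1.0]]
0.1 [ 0.25513324 -0.57011392  0.18405523] [ 9.77949219e-01  2.08841852e-01 -1.56490918e-04 -6.17784610e-04] 0.08660208645557857 0.0187
```

View pics/scene0.png

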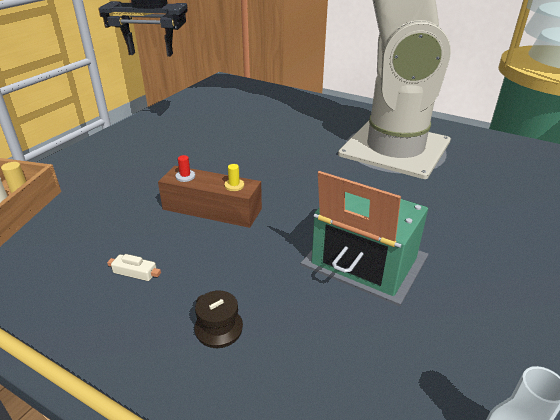

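View pics/top0.png

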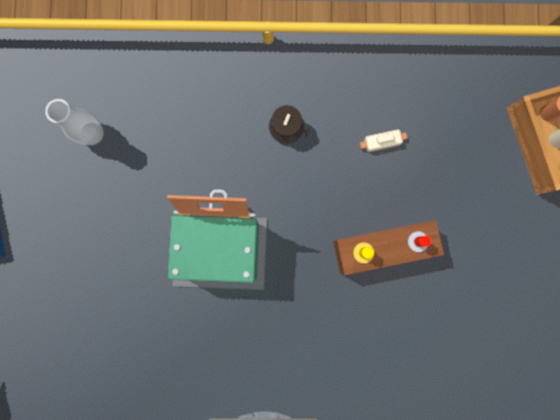

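The flap stands roughly upright on the green housing (top view around 210,205), with the staple facing +x at (218,195). The yellow pin is at (364,253) and the red wrench at (420,241). Next I'll measure them.

```bash
cat > h.py <<'E'
import numpy as np,cv2
from scipy.spatial.transform import Rotation as R
def pts(c,mask=None):
    v,u=np.nonzero((c["z_map"]>0)&(mask if mask is not None else True)); z=c["z_map"][v,u]
    K=c["mtx"]; p=np.c_[(u-K[0,2])/K[0,0]*z,(v-K[1,2])/K[1,1]*z,z]
    return p@c["T"][:3,:3].T+c["T"][:3,3]
def ray(c,u,v,zp):
    d=c["T"][:3,:3]@np.linalg.solve(c["mtx"],[u,v,1.]); o=c["T"][:3,3]
    return o+d*(zp-o[2])/d[2]
def hsv(c): return cv2.cvtColor(c["image"],cv2.COLOR_RGB2HSV)
def m(c,lo,hi): return cv2.inRange(hsv(c),lo,hi)>0
def box(mask,u0,u1,v0,v1):
    b=np.zeros_like(mask); b[v0:v1,u0:u1]=mask[v0:v1,u0:u1]; return b
E
python3 - <<'E'
from h import *
np.set_printoptions(precision=4,suppress=True)
t=dict(np.load("pics/top0.npz")); s=dict(np.load("pics/scene0.npz"))
def st(n,p): print(n,len(p),np.percentile(p,2,axis=0),np.median(p,axis=0),np.percentile(p,98,axis=0))
for n,c,b in(("top",t,(340,390,235,275)),("scene",s,(215,250,155,195))):
    k=box(m(c,(22,120,80),(34,255,255)),*b); st("yellow "+n,pts(c,k))
    p=pts(c,k); q=p[p[:,2]>p[:,2].max()-.004]; st(" top of grip",q)
k=box(m(t,(70,80,40),(90,255,255)),150,280,190,300); p=pts(t,k); z=np.median(p[:,2]);q=p[abs(p[:,2]-z)<.004]
print("green top z",z); 
rc=cv2.minAreaRect((q[:,:2]*1000).astype(np.float32)); print(rc, cv2.boxPoints(rc))
# flap
for n,c,b in(("top",t,(160,260,185,225)),("scene",s,(312,405,165,245))):
    k=box(m(c,(3,90,50),(16,255,255)),*b); p=pts(c,k); st("copper "+n,p)
    u,sv,vt=np.linalg.svd(p-p.mean(0),full_matrices=False); print(sv,vt[2],vt[0])
# staple
P=[]
for n,c in(("top",t),("scene",s)):
    p=pts(c); h=hsv(c); v,u=np.nonzero(c["z_map"]>0); f=h[v,u]
    g=(f[:,1]<60)&(f[:,2]>110)&(p[:,0]>.5)&(p[:,0]<.68)&(p[:,1]>.05)&(p[:,1]<.25)&(p[:,2]>.03)
    st("staple "+n,p[g]); print(u[g].min(),u[g].max(),v[g].min(),v[g].max())
# rack
k=box(m(t,(0,60,20),(20,255,200)),330,450,215,280);p=pts(t,k);q=p[abs(p[:,2]-.07)<.006];st("rack",q)
print(cv2.minAreaRect((q[:,:2]*1000).astype(np.float32)))
k=box(m(t,(0,180,120),(3,255,255))|m(t,(176,180,120),(180,255,255)),405,440,225,260);st("red",pts(t,k))
E
```

```text
yellow top 320 [ 0.4376 -0.2129  0.0722] [ 0.4559 -0.1893  0.0789] [ 0.4731 -0.1758  0.1195]
 top of grip 57 [ 0.445  -0.2016  0.1171] [ 0.454  -0.1928  0.118 ] [ 0.4634 -0.1837  0.1206]
yellow scene 349 [ 0.4405 -0.2083  0.0729] [ 0.4622 -0.1879  0.0896] [ 0.4736 -0.1752  0.118 ]
 top of grip 58 [ 0.4461 -0.2019  0.115 ] [ 0.4564 -0.192   0.1171] [ 0.4661 -0.1829  0.1183]
green top z 0.12066280400031792
((460.80169677734375, 95.51685333251953), (158.9550323486328, 118.89035034179688), 88.18253326416016) [[398.8658  17.9647]
 [517.6963  14.194 ]
 [522.7377 173.0691]
 [403.9071 176.8397]]
copper top 1266 [0.5222 0.0307 0.0007] [0.5337 0.0955 0.1747] [0.5722 0.1554 0.2168]
[1.7243 1.3734 0.3365] [-0.9976  0.0634 -0.0275] [-0.0428 -0.2537  0.9663]
copper scene 3393 [0.5262 0.0312 0.1201] [0.5359 0.0989 0.1698] [0.5457 0.1571 0.2158]
[2.287  1.8345 0.2932] [-0.9793  0.0446  0.1975] [0.053  0.9979 0.0378]
staple top 120 [0.5258 0.0761 0.0716] [0.5653 0.1005 0.076 ] [0.5764 0.1675 0.198 ]
167 226 190 215
staple scene 270 [0.5225 0.0758 0.0715] [0.5503 0.1029 0.0755] [0.5786 0.1678 0.1356]
331 401 199 272
rack 2873 [ 0.4209 -0.3426  0.0679] [ 0.4647 -0.2457  0.0712] [ 0.5106 -0.1508  0.0743]
((466.16143798828125, -247.63638305664062), (70.02333068847656, 201.66160583496094), 11.717708587646484)
red 90 [ 0.4696 -0.3107  0.0918] [ 0.4773 -0.2962  0.1162] [ 0.4852 -0.2903  0.1192]
```

Run:
```python
import cv2
a=cv2.imread("pics/top0.png")[170:300,150:280]; b=cv2.imread("pics/scene0.png")[165:295,300:430]
cv2.imwrite("pics/z1.png",cv2.hconcat([cv2.resize(a,(400,400)),cv2.resize(b,(400,400))]))
```

```text
(no output)
```

View pics/z1.png

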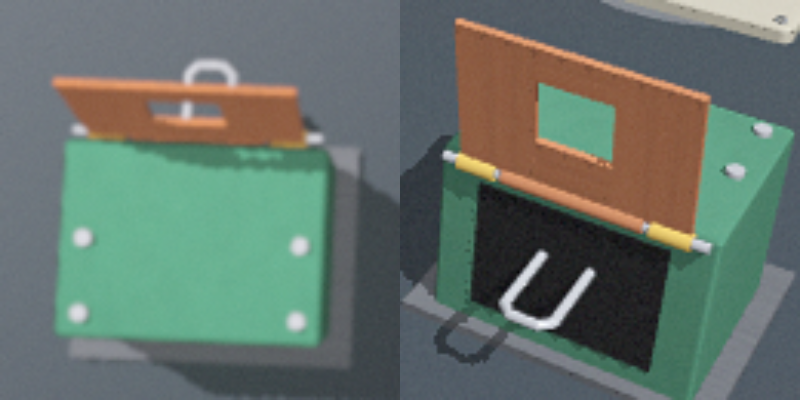

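The housing measures consistently: face normal ≈ (0.9995,-0.032), staple ≈ (0.551,0.093,0.0755), flap near upright (~2.95). The view shows the flap open with the staple U at crop (530,290). I'll start moving, with the jaw shut, turning the tool so its x axis lies along the face normal.

```bash
cat >> h.py <<'E'
N=np.array([.9995,-.0317,0]); Y=np.array([.0317,.9995,0]); Z=np.array([0,0,1.])
S=np.array([.5508,.0927,.0755])
def W(a,b,c): return S+a*N+b*Y+c*Z   # staple frame -> world
def dp(targets):
    from bench import r
    s=r.read_state(); Rm=R.from_quat(s["eef_rot"]).as_matrix()
    for t in targets: print(np.round(Rm.T@(np.array(t)-s["ee_pos"])/.15,3).tolist())
    want=np.c_[N,-Y,-Z]; print("rot",np.round(R.from_matrix(Rm.T@want).as_rotvec()/(2*np.pi),4),"t",s["time"],"pos",np.round(s["ee_pos"],4),"stp",np.round([(s["ee_pos"]-S)@N,(s["ee_pos"]-S)@Y,s["ee_pos"][2]-S[2]],4),"F",np.round(s["ft_force"],1))
E
python3 -m pendant '[{"dp":[0.18,-0.2,-0.15],"rotation":[0,0,0.02],"jaw":0},{"dp":[0.37,-0.42,-0.33],"rotation":[0,0,0.045],"jaw":0},{"dp":[0.56,-0.63,-0.4],"rotation":[0,0,0.07],"jaw":0},{"dp":[0.74,-0.84,-0.4],"rotation":[0,0,0.072],"jaw":0},{"dp":[0.74,-0.84,-0.4],"rotation":[0,0,0.072],"jaw":0}]' 30
python3 -c "
from h import *
dp([W(-.085,-.042,.20),W(-.085,-.042,.095)])"
```

```text
time: 0.72
ee_pos: [0.3068, -0.4075, 0.2451]
eef_rot: [1.0, -0.014, 0.0, 0.0]
ft_force: [-0.6, 0.0, 0.8]
width: 0.0451
grip_force: 0.0
[0.968, -3.1, -0.202]
[0.968, -3.1, 0.498]
rot [ 0.     -0.0001  0.0007] t 0.725 pos [ 0.3068 -0.4075  0.2451] stp [-0.2281 -0.5077  0.1696] F [-0.6  0.   0.8]
```

```bash
python3 -m pendant '[{"dp":[0.08,-0.3,-0.05],"rotation":[0,0,0],"jaw":0},{"dp":[0.16,-0.6,-0.1],"rotation":[0,0,0],"jaw":0},{"dp":[0.3,-1,-0.2],"rotation":[0,0,0],"jaw":0}]'
python3 -m pendant '[{"dp":[0.1,-0.3,0],"rotation":[0,0,0],"jaw":0},{"dp":[0.2,-0.65,0],"rotation":[0,0,0],"jaw":0},{"dp":[0.33,-1,0],"rotation":[0,0,0],"jaw":0}]'
python3 -m pendant '[{"dp":[0.1,-0.3,0],"rotation":[0,0,0],"jaw":0},{"dp":[0.2,-0.65,0],"rotation":[0,0,0],"jaw":0},{"dp":[0.3,-1,0],"rotation":[0,0,0],"jaw":0},{"dp":[0.3,-1,0],"rotation":[0,0,0],"jaw":0}]'
python3 -c "
from h import *
dp([W(-.085,-.042,.20),W(-.085,-.042,.095)])"
```

```text
time: 1.1
ee_pos: [0.3532, -0.2641, 0.2737]
eef_rot: [1.0, -0.017, -0.001, -0.0]
ft_force: [0.5, 0.1, -0.1]
width: 0.0149
grip_force: 0.0
time: 1.48
ee_pos: [0.4084, -0.1152, 0.2741]
eef_rot: [1.0, -0.017, 0.0, 0.0]
ft_force: [1.3, -0.5, 0.1]
width: 0.0006
grip_force: 0.0
time: 1.98
ee_pos: [0.4584, 0.0362, 0.2739]
eef_rot: [1.0, -0.013, -0.0, -0.001]
ft_force: [0.5, -1.0, 0.4]
width: 0.0004
grip_force: 0.0
[0.038, -0.116, -0.01]
[0.038, -0.115, 0.69]
rot [-0.0003  0.      0.001 ] t 1.975 pos [0.4584 0.0362 0.2739] stp [-0.0905 -0.0594  0.1984] F [ 0.5 -1.   0.4]
```

```bash
python3 -m pendant '[{"dp":[0.04,-0.116,0.25],"rotation":[0,0,0.001],"jaw":0},{"dp":[0.04,-0.116,0.5],"rotation":[0,0,0.001],"jaw":0},{"dp":[0.04,-0.116,0.69],"rotation":[0,0,0.001],"jaw":0},{"dp":[0.04,-0.116,0.69],"rotation":[0,0,0.001],"jaw":0}]'
python3 -c "
from h import *
dp([W(-.045,-.042,.093),W(-.0315,-.042,.093),W(-.0075,-.042,.0855),W(.009,-.042,.0675),W(.025,-.042,.047)])"
```

```text
time: 2.48
ee_pos: [0.4632, 0.0484, 0.1689]
eef_rot: [1.0, -0.02, -0.002, -0.0]
ft_force: [-0.1, 0.3, 1.1]
width: 0.0005
grip_force: 0.0
[0.274, -0.036, 0.001]
[0.364, -0.036, 0.001]
[0.524, -0.038, 0.05]
[0.635, -0.039, 0.17]
[0.742, -0.039, 0.306]
rot [ 0.      0.0006 -0.0012] t 2.475 pos [0.4632 0.0484 0.1689] stp [-0.0862 -0.0471  0.0934] F [-0.1  0.3  1.1]
```

```bash
python3 -m pendant '[{"dp":[0.15,-0.036,0],"rotation":[0,0,0],"jaw":0},{"dp":[0.28,-0.036,0],"rotation":[0,0,0],"jaw":0},{"dp":[0.364,-0.036,0],"rotation":[0,0,0],"jaw":0},{"dp":[0.44,-0.037,0.02],"rotation":[0,0,0],"jaw":0},{"dp":[0.524,-0.038,0.05],"rotation":[0,0,0],"jaw":0},{"dp":[0.635,-0.039,0.17],"rotation":[0,0,0],"jaw":0},{"dp":[0.69,-0.039,0.24],"rotation":[0,0,0],"jaw":0},{"dp":[0.742,-0.039,0.306],"rotation":[0,0,0],"jaw":0}]'
python3 - <<'E'
from h import *
from bench import camera
c=camera("scene"); cv2.imwrite("pics/s2.png",c["image"][:,:,::-1][:330,200:500])
k=box(m(c,(3,90,50),(16,255,255)),290,440,150,300); p=pts(c,k); p=p[(p[:,2]>.02)]
print(np.percentile((p-S)@np.c_[N,Y,Z],[2,50,98],axis=0).round(4))
dp([W(.033,-.042,.0286),W(.0235,-.042,.011),W(.008,-.042,-.0015),W(-.0065,-.042,-.007),W(-.0115,-.042,-.007)])
E
```

```text
time: 3.48
ee_pos: [0.5761, 0.0515, 0.1241]
eef_rot: [1.0, -0.019, -0.0, 0.0]
ft_force: [-0.5, -0.0, 1.3]
width: 0.0005
grip_force: 0.3
[[-0.0275 -0.0603  0.0239]
 [ 0.0333  0.0093  0.0844]
 [ 0.0583  0.065   0.099 ]]
[0.043, 0.009, 0.125]
[-0.02, 0.009, 0.242]
[-0.123, 0.01, 0.326]
[-0.22, 0.01, 0.362]
[-0.253, 0.011, 0.362]
rot [ 0.      0.0002 -0.001 ] t 3.525 pos [0.5761 0.0512 0.1228] stp [ 0.0266 -0.0407  0.0473] F [-0.3 -0.8 -0.8]
```

View pics/s2.png

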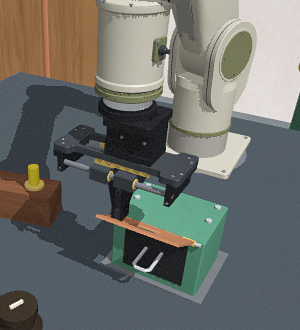

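Run:
```python
from h import *
from bench import camera
c=camera("scene"); a=c["image"][:,:,::-1][170:300,270:420]; cv2.imwrite("pics/s3.png",cv2.resize(a,(690,598)))
k=box(m(c,(3,90,50),(16,255,255)),290,440,150,300); p=(pts(c,k)-S)@np.c_[N,Y,Z]; p=p[(p[:,2]>.0)&(p[:,2]<.11)]
for b in np.arange(-.06,.07,.02):
    q=p[abs(p[:,1]-b)<.01]; print(round(b,2),len(q),[(round(x,3),np.round(np.median(q[abs(q[:,0]-x)<.005,2]),4)) for x in np.arange(-.02,.09,.02)])
```

```text
-0.06 64 [(np.float64(-0.02), np.float64(0.049)), (np.float64(0.0), np.float64(nan)), (np.float64(0.02), np.float64(0.0754)), (np.float64(0.04), np.float64(0.0864)), (np.float64(0.06), np.float64(0.0955)), (np.float64(0.08), np.float64(nan))]
-0.04 131 [(np.float64(-0.02), np.float64(0.0513)), (np.float64(0.0), np.float64(0.0644)), (np.float64(0.02), np.float64(0.0758)), (np.float64(0.04), np.float64(0.0869)), (np.float64(0.06), np.float64(0.0959)), (np.float64(0.08), np.float64(nan))]
-0.02 168 [(np.float64(-0.02), np.float64(0.0505)), (np.float64(0.0), np.float64(0.0624)), (np.float64(0.02), np.float64(0.0741)), (np.float64(0.04), np.float64(0.0873)), (np.float64(0.06), np.float64(0.0955)), (np.float64(0.08), np.float64(nan))]
0.0 147 [(np.float64(-0.02), np.float64(0.0513)), (np.float64(0.0), np.float64(0.0626)), (np.float64(0.02), np.float64(nan)), (np.float64(0.04), np.float64(0.0881)), (np.float64(0.06), np.float64(0.0956)), (np.float64(0.08), np.float64(nan))]
0.02 157 [(np.float64(-0.02), np.float64(0.0504)), (np.float64(0.0), np.float64(0.0628)), (np.float64(0.02), np.float64(0.0761)), (np.float64(0.04), np.float64(0.0869)), (np.float64(0.06), np.float64(0.0958)), (np.float64(0.08), np.float64(nan))]
0.04 177 [(np.float64(-0.02), np.float64(0.051)), (np.float64(0.0), np.float64(0.0635)), (np.float64(0.02), np.float64(0.075)), (np.float64(0.04), np.float64(0.0872)), (np.float64(0.06), np.float64(0.0956)), (np.float64(0.08), np.float64(nan))]
0.06 170 [(np.float64(-0.02), np.float64(0.0501)), (np.float64(0.0), np.float64(0.0623)), (np.float64(0.02), np.float64(0.0747)), (np.float64(0.04), np.float64(0.0866)), (np.float64(0.06), np.float64(0.0956)), (np.float64(0.08), np.float64(nan))]
  return _methods._mean(a, axis=axis, dtype=dtype,
  ret = ret.dtype.type(ret / rcount)
```

View pics/s3.png

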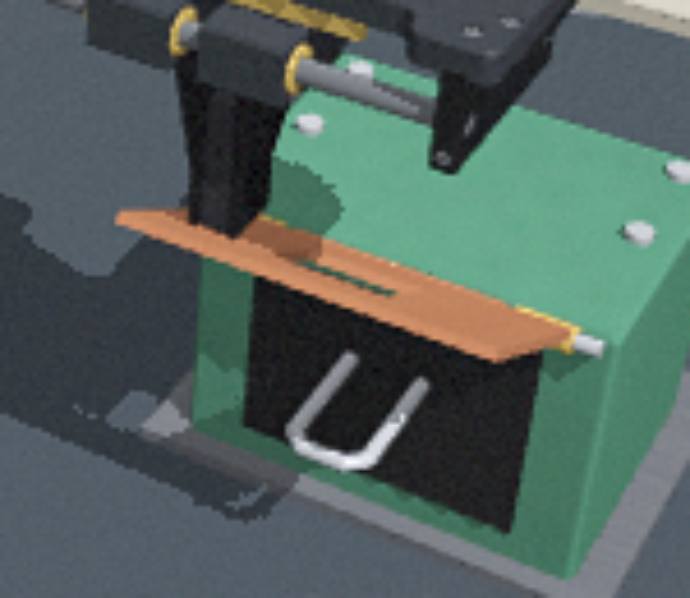

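Run:
```python
from h import *
from bench import camera,r
c=camera("scene"); q=(pts(dict(c,z_map=np.where(c["z_map"]>0,c["z_map"],9)))-S)@np.c_[N,Y,Z]; q=q.reshape(420,560,3)
for v in range(196,236,3): print(v,[(np.round(q[v,u]*1000).astype(int).tolist(),c["image"][v,u].tolist()) for u in(314,319,325)])
dp([])
```

```text
196 [([37, -46, 127], [24, 22, 28]), ([36, -39, 129], [37, 34, 39]), ([39, -28, 135], [23, 21, 20])]
199 [([36, -46, 121], [30, 32, 31]), ([34, -39, 123], [34, 37, 35]), ([37, -28, 129], [26, 21, 27])]
202 [([36, -46, 116], [31, 34, 40]), ([35, -38, 118], [28, 30, 35]), ([38, -28, 123], [23, 25, 28])]
205 [([36, -46, 110], [31, 25, 31]), ([37, -37, 115], [37, 38, 43]), ([32, -30, 114], [22, 17, 19])]
208 [([37, -45, 106], [20, 22, 22]), ([36, -37, 109], [36, 37, 42]), ([27, -32, 105], [24, 27, 32])]
211 [([37, -45, 100], [44, 44, 44]), ([36, -37, 103], [45, 47, 51]), ([26, -32, 99], [18, 22, 19])]
214 [([36, -45, 94], [47, 50, 53]), ([37, -36, 99], [42, 44, 48]), ([26, -32, 93], [12, 15, 24])]
217 [([36, -45, 89], [42, 45, 45]), ([38, -35, 94], [35, 36, 37]), ([-19, -52, 52], [84, 56, 46])]
220 [([41, -42, 88], [197, 137, 98]), ([37, -36, 88], [70, 54, 49]), ([8, -39, 68], [141, 93, 65])]
223 [([58, -33, 96], [203, 138, 100]), ([49, -29, 93], [193, 133, 95]), ([34, -27, 83], [196, 135, 96])]
226 [([-30, -76, 16], [46, 92, 77]), ([59, -25, 95], [209, 143, 107]), ([56, -16, 97], [197, 134, 97])]
229 [([-30, -76, 11], [63, 98, 80]), ([-29, -66, 15], [47, 91, 72]), ([59, -15, 94], [176, 117, 85])]
232 [([-32, -77, 2], [58, 99, 77]), ([-31, -66, 7], [53, 96, 78]), ([-29, -54, 13], [33, 38, 32])]
235 [([-29, -75, -2], [55, 98, 78]), ([-30, -66, 1], [54, 96, 78]), ([-27, -53, 9], [32, 33, 34])]
rot [-0.      0.0002 -0.001 ] t 3.625 pos [0.5755 0.0516 0.1242] stp [ 0.026  -0.0403  0.0487] F [0.3 0.4 0.7]
```

The depth shows the flap at about 2.1 rad, with the fingertip driven through the thin plate by my fast motion (contact soft). I'll back straight out, then press again from above, slowly.

```bash
python3 -m pendant '[{"dp":[0,0,-0.1],"rotation":[0,0,0],"jaw":0},{"dp":[0,0,-0.2],"rotation":[0,0,0],"jaw":0},{"dp":[0,0,-0.3],"rotation":[0,0,0],"jaw":0},{"dp":[0,0,-0.4],"rotation":[0,0,0],"jaw":0},{"dp":[0,0,-0.5],"rotation":[0,0,0],"jaw":0}]'
cat >> h.py <<'E'
def flap():
    from bench import camera
    c=camera("scene")
    k=m(c,(3,90,50),(16,255,255)); p=(pts(c,k)-S)@np.c_[N,Y,Z]
    p=p[(abs(p[:,1])<.064)&(np.hypot(p[:,0]+.025,p[:,2]-.043)<.105)&(np.hypot(p[:,0]+.025,p[:,2]-.043)>.02)]
    th=np.arctan2(p[:,0]+.025,-(p[:,2]-.043)); print("flap",len(p),np.percentile(th,[10,50,90]).round(3)); return c
E
python3 -c "
from h import *
flap();dp([])"
```

```text
time: 4.25
ee_pos: [0.5759, 0.0515, 0.201]
eef_rot: [1.0, -0.019, 0.0, 0.0]
ft_force: [-0.5, -0.7, -0.8]
width: 0.0006
grip_force: 0.0
flap 879 [2.125 2.163 2.249]
rot [-0.     -0.0005 -0.001 ] t 4.3 pos [0.5767 0.0517 0.2029] stp [ 0.0272 -0.0402  0.1274] F [ 0.9 -0.1  1.7]
```

Run:
```python
from h import *
from bench import camera
c=camera("scene"); cv2.imwrite("pics/s4.png",cv2.resize(c["image"][:,:,::-1][130:280,260:430],(680,600)))
q=(pts(dict(c,z_map=np.where(c["z_map"]>0,c["z_map"],9)))-S)@np.c_[N,Y,Z]; q=q.reshape(420,560,3)
for v in range(170,222,3): print(v,[(np.round(q[v,u]*1000).astype(int).tolist(),c["image"][v,u].tolist()) for u in(314,319)])
```

```text
170 [([39, -47, 171], [24, 26, 29]), ([38, -40, 173], [46, 43, 46])]
173 [([-322, -228, -74], [74, 81, 89]), ([37, -40, 168], [45, 44, 48])]
176 [([-310, -222, -75], [84, 95, 104]), ([-316, -211, -74], [81, 95, 102])]
179 [([-300, -216, -76], [82, 95, 102]), ([-303, -205, -73], [81, 94, 103])]
182 [([-282, -207, -71], [84, 95, 104]), ([-290, -198, -73], [83, 95, 102])]
185 [([-273, -202, -74], [87, 96, 107]), ([-281, -193, -75], [82, 93, 103])]
188 [([-261, -195, -72], [80, 91, 100]), ([-268, -186, -73], [82, 92, 102])]
191 [([-252, -191, -74], [86, 95, 106]), ([-258, -181, -74], [83, 94, 100])]
194 [([-241, -185, -74], [86, 97, 107]), ([-247, -175, -74], [80, 91, 100])]
197 [([-230, -179, -74], [87, 95, 103]), ([-237, -170, -74], [87, 100, 107])]
200 [([-218, -173, -73], [83, 94, 101]), ([-226, -164, -74], [82, 92, 103])]
203 [([-209, -168, -74], [86, 98, 106]), ([-216, -159, -74], [82, 95, 101])]
206 [([-203, -164, -77], [81, 94, 101]), ([-206, -153, -74], [82, 91, 100])]
209 [([-189, -157, -74], [47, 55, 60]), ([-41, -74, 47], [102, 172, 144])]
212 [([-180, -152, -74], [50, 66, 65]), ([-36, -71, 45], [104, 174, 144])]
215 [([-3, -64, 61], [198, 152, 126]), ([-18, -62, 53], [199, 127, 96])]
218 [([23, -51, 77], [194, 135, 101]), ([8, -50, 68], [192, 131, 95])]
221 [([50, -37, 93], [192, 130, 92]), ([34, -37, 84], [190, 128, 91])]
```

View pics/s4.png

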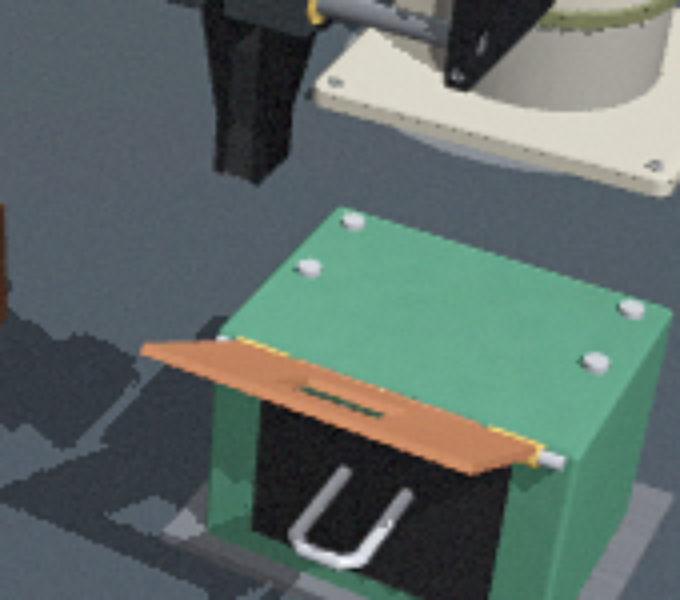

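The real fingertip appears at c≈+0.168, versus 0.127 reported. I'll check that offset against the first picture, where the jaws were open.

Run:
```python
from h import *
from bench import camera,r
c=dict(np.load("pics/scene0.npz")); k=box(hsv(c)[:,:,2]<70,100,190,20,62); p=pts(c,k); p=p[p[:,0]<.4];p=p[p[:,2]>.1]
print("open: tip z",np.percentile(p[:,2],[0,1,3]), "low pts",p[p[:,2]<p[:,2].min()+.01][:8].round(3).tolist(),"TCP .255,-.570,.184")
for n in("scene","top"):
    c=camera(n); p=pts(c,hsv(c)[:,:,2]<70); s=r.read_state()["ee_pos"]
    p=p[np.hypot(*(p[:,:2]-s[:2]).T)<.03]; p=p[p[:,2]>.14]; print(n,"closed",s,np.percentile(p[:,2],[0,1,3,10]) if len(p) else None)
```

```text
open: tip z [0.22372872 0.22567524 0.22838882] low pts [[0.269, -0.612, 0.233], [0.265, -0.613, 0.232], [0.269, -0.613, 0.231], [0.266, -0.612, 0.23], [0.283, -0.615, 0.231], [0.284, -0.61, 0.233], [0.283, -0.608, 0.232], [0.283, -0.605, 0.233]] TCP .255,-.570,.184
scene closed [0.5762545  0.0515809  0.20053658] [0.24030437 0.24300159 0.24632346 0.25769658]
top closed [0.57584144 0.05149382 0.19968271] None
```

The offset is consistent in two poses: the fingers really end 40 mm short of the reported TCP, so nothing was pierced. I'll build that into the helper.

```bash
cat >> h.py <<'E'
TIP=.040
def T(a,b,c): return W(a,b,c-TIP)   # true fingertip -> reported TCP
E
python3 -c "
from h import *
dp([T(.005,-.042,.085),T(.009,-.042,.0675),T(.017,-.042,.057),T(.025,-.042,.047),T(.033,-.042,.0286),T(.0235,-.042,.011),T(.008,-.042,-.0015)])"
```

```text
[-0.142, 0.012, 0.528]
[-0.116, 0.011, 0.645]
[-0.062, 0.011, 0.715]
[-0.009, 0.011, 0.781]
[0.044, 0.01, 0.904]
[-0.019, 0.011, 1.021]
[-0.122, 0.011, 1.105]
rot [ 0.    -0.    -0.001] t 4.45 pos [0.5758 0.0515 0.1997] stp [ 0.0263 -0.0404  0.1242] F [-1.  -0.  -0.2]
```

```bash
python3 -m pendant '[{"dp":[-0.142,0.01,0.26],"rotation":[0,0,0],"jaw":0},{"dp":[-0.142,0.01,0.52],"rotation":[0,0,0],"jaw":0},{"dp":[-0.116,0.01,0.645],"rotation":[0,0,0],"jaw":0},{"dp":[-0.062,0.01,0.715],"rotation":[0,0,0],"jaw":0},{"dp":[-0.009,0.01,0.78],"rotation":[0,0,0],"jaw":0},{"dp":[0.03,0.01,0.84],"rotation":[0,0,0],"jaw":0},{"dp":[0.044,0.01,0.905],"rotation":[0,0,0],"jaw":0}]'
python3 -c "
from h import *
flap();dp([T(.033,-.042,.0286),T(.0235,-.042,.011),T(.008,-.042,-.0015),T(-.0065,-.042,-.007),T(-.0115,-.042,-.007)])"
```

```text
time: 5.32
ee_pos: [0.5832, 0.0499, 0.0638]
eef_rot: [1.0, -0.019, 0.0, -0.0]
ft_force: [-0.5, 0.0, 0.9]
width: 0.0002
grip_force: 0.4
flap 2834 [1.197 1.225 1.325]
[0.001, 0.0, -0.012]
[-0.062, 0.001, 0.105]
[-0.166, 0.001, 0.189]
[-0.262, 0.002, 0.226]
[-0.296, 0.002, 0.226]
rot [-0.      0.0002 -0.001 ] t 5.375 pos [0.5823 0.0497 0.0623] stp [ 0.0329 -0.042  -0.0132] F [-0.3  0.1 -1.7]
```

The flap follows as modelled (1.2 rad).

```bash
python3 -m pendant '[{"dp":[-0.03,0,0.05],"rotation":[0,0,0],"jaw":0},{"dp":[-0.062,0,0.105],"rotation":[0,0,0],"jaw":0},{"dp":[-0.11,0,0.15],"rotation":[0,0,0],"jaw":0},{"dp":[-0.166,0,0.189],"rotation":[0,0,0],"jaw":0},{"dp":[-0.215,0,0.21],"rotation":[0,0,0],"jaw":0},{"dp":[-0.262,0,0.226],"rotation":[0,0,0],"jaw":0},{"dp":[-0.296,0,0.226],"rotation":[0,0,0],"jaw":0},{"dp":[-0.31,0,0.226],"rotation":[0,0,0],"jaw":0}]'
python3 -c "
from h import *
flap();dp([])"
```

```text
time: 6.38
ee_pos: [0.5399, 0.0514, 0.0304]
eef_rot: [1.0, -0.019, 0.004, -0.001]
ft_force: [30.1, 0.9, -24.2]
width: 0.0006
grip_force: 15.2
flap 1718 [0.035 0.066 0.161]
rot [-0.0003 -0.0014 -0.0011] t 6.425 pos [0.5401 0.0514 0.0305] stp [-0.0094 -0.0416 -0.045 ] F [ 24.1   1.1 -17.2]
```

Flap shut. I'll back off forwards, rise, and go to the pin with the jaws open.

```bash
python3 -m pendant '[{"dp":[0.08,0,0],"rotation":[0,0,0],"jaw":0},{"dp":[0.25,0,0],"rotation":[0,0,0],"jaw":0},{"dp":[0.3,0,-0.3],"rotation":[0,0,0],"jaw":0},{"dp":[0.3,0,-0.6],"rotation":[0,0,0],"jaw":0},{"dp":[0.2,0.4,-0.95],"rotation":[0,0,0],"jaw":1},{"dp":[0.1,0.8,-0.95],"rotation":[0,0,0],"jaw":1},{"dp":[0,1,-0.95],"rotation":[0,0,0],"jaw":1}]'
python3 -c "
from h import *
dp([[.455,-.1935,.125],[.455,-.1935,.043]])"
```

```text
time: 7.3
ee_pos: [0.5295, -0.101, 0.1733]
eef_rot: [1.0, -0.02, 0.0, 0.0]
ft_force: [0.2, -0.4, -0.0]
width: 0.0226
grip_force: 0.0
[-0.472, 0.636, 0.323]
[-0.472, 0.636, 0.869]
rot [ 0.0001 -0.0001 -0.0012] t 7.3 pos [ 0.5295 -0.101   0.1733] stp [-0.0151 -0.1942  0.0978] F [ 0.2 -0.4 -0. ]
```

```bash
python3 -m pendant '[{"dp":[-0.24,0.32,0.1],"rotation":[0,0,0],"jaw":1},{"dp":[-0.472,0.636,0.2],"rotation":[0,0,0],"jaw":1},{"dp":[-0.472,0.636,0.2],"rotation":[0,0,0],"jaw":1},{"dp":[-0.472,0.636,0.2],"rotation":[0,0,0],"jaw":1},{"dp":[-0.472,0.636,0.2],"rotation":[0,0,0],"jaw":1}]'
python3 - <<'E'
from h import *
from bench import camera
flap()
c=camera("scene"); cv2.imwrite("pics/s5.png",c["image"][:,:,::-1][60:310,130:450])
k=box(m(c,(22,120,80),(34,255,255)),200,260,150,200); p=pts(c,k);print(len(p),np.percentile(p,[5,50,95],axis=0).round(4))
dp([[.455,-.1935,.043]])
E
```

```text
time: 7.92
ee_pos: [0.4567, -0.1897, 0.1429]
eef_rot: [1.0, -0.018, 0.0, -0.0]
ft_force: [-0.1, -0.3, 0.9]
width: 0.0723
grip_force: 0.0
flap 2041 [0.037 0.071 0.157]
350 [[ 0.4469 -0.2043  0.0747]
 [ 0.4625 -0.1877  0.09  ]
 [ 0.4723 -0.1771  0.1174]]
[-0.01, 0.024, 0.665]
rot [-0.     -0.0001 -0.0006] t 8.025 pos [ 0.4566 -0.1899  0.1428] stp [-0.0852 -0.2855  0.0673] F [ 0.3  0.3 -0.7]
```

View pics/s5.png

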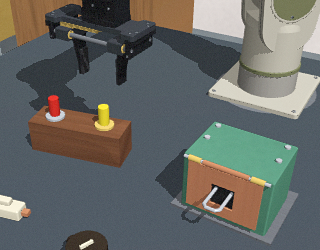

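The view shows the flap shut with the staple standing out of its slot (215,195), and the gripper open above the yellow pin (104,118). Now I'll descend and grip.

```bash
python3 -m pendant '[{"dp":[-0.01,0.024,0.15],"rotation":[0,0,0],"jaw":1},{"dp":[-0.01,0.024,0.3],"rotation":[0,0,0],"jaw":1},{"dp":[-0.01,0.024,0.45],"rotation":[0,0,0],"jaw":1},{"dp":[-0.01,0.024,0.58],"rotation":[0,0,0],"jaw":1},{"dp":[-0.01,0.024,0.665],"rotation":[0,0,0],"jaw":1},{"dp":[-0.01,0.024,0.665],"rotation":[0,0,0],"jaw":1}]'
python3 -m pendant '[{"dp":[0,0,0],"rotation":[0,0,0],"jaw":0},{"dp":[0,0,0],"rotation":[0,0,0],"jaw":0},{"dp":[0,0,0],"rotation":[0,0,0],"jaw":0},{"dp":[0,0,0],"rotation":[0,0,0],"jaw":0},{"dp":[0,0,0],"rotation":[0,0,0],"jaw":0},{"dp":[0,0,0],"rotation":[0,0,0],"jaw":0},{"dp":[0,0,0],"rotation":[0,0,0],"jaw":0},{"dp":[0,0,0],"rotation":[0,0,0],"jaw":0}]' 30
```

```text
time: 8.78
ee_pos: [0.454, -0.194, 0.0423]
eef_rot: [1.0, -0.019, -0.001, -0.0]
ft_force: [-0.2, 0.8, -0.3]
width: 0.0873
grip_force: 0.0
time: 9.78
ee_pos: [0.4542, -0.1945, 0.0428]
eef_rot: [1.0, -0.019, 0.0, -0.0]
ft_force: [0.1, 0.9, -0.1]
width: 0.0212
grip_force: 30.0
```

```bash
python3 -m pendant '[{"dp":[0,0,-0.12],"rotation":[0,0,0],"jaw":0},{"dp":[0,0,-0.3],"rotation":[0,0,0],"jaw":0},{"dp":[0,0,-0.5],"rotation":[0,0,0],"jaw":0},{"dp":[0,0,-0.75],"rotation":[0,0,0],"jaw":0},{"dp":[0.3,-0.3,-0.8],"rotation":[0,0,0],"jaw":0},{"dp":[0.6,-0.6,-0.8],"rotation":[0,0,0],"jaw":0},{"dp":[0.75,-0.9,-0.8],"rotation":[0,0,0],"jaw":0},{"dp":[0.75,-1,-0.8],"rotation":[0,0,0],"jaw":0}]'
python3 -c "
from h import *
dp([W(.006,0,.09)])"
```

```text
time: 10.78
ee_pos: [0.5735, -0.0445, 0.1638]
eef_rot: [1.0, -0.016, 0.0, -0.001]
ft_force: [-0.0, 0.4, -0.4]
width: 0.0209
grip_force: 30.0
[-0.141, -0.909, -0.01]
rot [-0.0004 -0.0001 -0.0002] t 10.775 pos [ 0.5735 -0.0445  0.1638] stp [ 0.027  -0.1364  0.0883] F [-0.   0.4 -0.4]
```

```bash
python3 -m pendant '[{"dp":[-0.04,-0.25,0],"rotation":[0,0,0],"jaw":0},{"dp":[-0.08,-0.5,0],"rotation":[0,0,0],"jaw":0},{"dp":[-0.12,-0.75,0],"rotation":[0,0,0],"jaw":0},{"dp":[-0.141,-0.909,0],"rotation":[0,0,0],"jaw":0},{"dp":[-0.141,-0.909,0],"rotation":[0,0,0],"jaw":0},{"dp":[-0.141,-0.909,0],"rotation":[0,0,0],"jaw":0}]'
python3 - <<'E'
from h import *
from bench import camera
c=camera("scene"); cv2.imwrite("pics/s6.png",cv2.resize(c["image"][:,:,::-1][150:300,290:460],(680,600)))
np.savez("pics/s6.npz",**c)
F=np.c_[N,Y,Z]
p=(pts(c)-S)@F; v,u=np.nonzero(c["z_map"]>0); h=hsv(c)[v,u]
g=(h[:,1]<70)&(h[:,2]>90)&(abs(p[:,0])<.04)&(abs(p[:,1])<.03)
for z in np.arange(-.01,.07,.01):
    q=p[g&(abs(p[:,2]-z)<.005)]; print(round(z,3),len(q),np.percentile(q,[5,50,95],axis=0).round(4).tolist() if len(q) else "")
q=p[(h[:,0]>15)&(h[:,0]<34)&(h[:,1]>100)&(p[:,2]>.05)&(p[:,2]<.09)&(abs(p[:,0])<.06)&(abs(p[:,1])<.06)]
print("collar",len(q),np.percentile(q,[2,50,98],axis=0).round(4))
dp([])
E
```

```text
time: 11.52
ee_pos: [0.5565, 0.0865, 0.1632]
eef_rot: [1.0, -0.02, 0.0, 0.001]
ft_force: [1.1, -1.2, -1.2]
width: 0.0212
grip_force: 30.0
-0.01 2 [[-0.0298, -0.012, -0.0124], [-0.0288, 0.0001, -0.0107], [-0.0278, 0.0122, -0.0091]]
0.0 226 [[-0.0244, -0.0153, -0.0033], [0.007, 0.0015, -0.0003], [0.0268, 0.0167, 0.0015]]
0.01 0 
0.02 0 
0.03 0 
0.04 11 [[-0.035, -0.0153, 0.0413], [-0.032, 0.0002, 0.0442], [-0.0262, 0.0266, 0.0448]]
0.05 3 [[-0.0308, -0.0259, 0.0453], [-0.0304, 0.0096, 0.0457], [-0.0295, 0.0108, 0.0458]]
0.06 5 [[0.0083, -0.006, 0.061], [0.0104, -0.0047, 0.0639], [0.0111, -0.0035, 0.0645]]
collar 1 [[-0.022   0.0474  0.0506]
 [-0.022   0.0474  0.0506]
 [-0.022   0.0474  0.0506]]
rot [ 0.0001 -0.     -0.0013] t 11.575 pos [0.5566 0.0863 0.1631] stp [ 0.006  -0.0062  0.0876] F [-0.4 -1.6 -1. ]
```

View pics/s6.png

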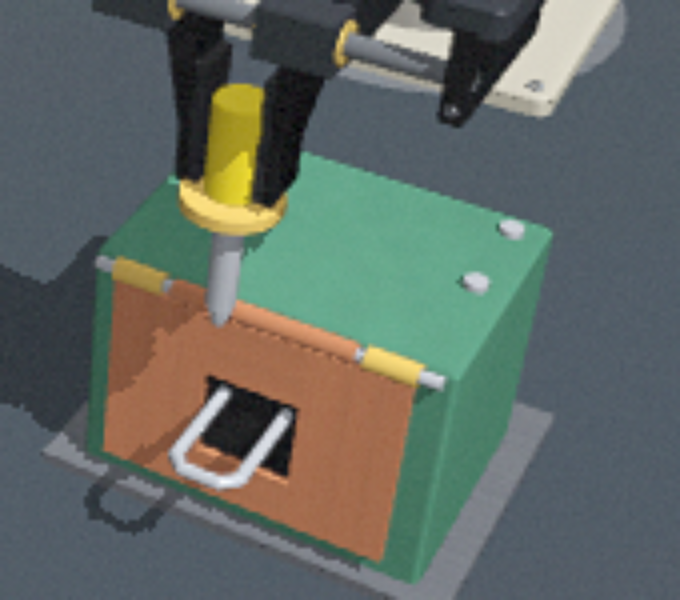

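The view shows the pin held upright (tip at 220,320 in the crop) above the staple, about 7 mm short in y. I'll shift it and lower it into the loop.

```bash
python3 -m pendant '[{"dp":[0,-0.047,0],"rotation":[0,0,-0.001],"jaw":0},{"dp":[0,-0.047,0.1],"rotation":[0,0,-0.001],"jaw":0},{"dp":[0,-0.047,0.2],"rotation":[0,0,-0.001],"jaw":0},{"dp":[0,-0.047,0.3],"rotation":[0,0,-0.001],"jaw":0},{"dp":[0,-0.047,0.37],"rotation":[0,0,-0.001],"jaw":0},{"dp":[0,-0.047,0.37],"rotation":[0,0,-0.001],"jaw":0}]'
python3 - <<'E'
from h import *
from bench import camera
c=camera("scene"); cv2.imwrite("pics/s7.png",cv2.resize(c["image"][:,:,::-1][170:290,310:430],(600,600)))
dp([W(.006,.001,-.026)])
E
```

```text
time: 12.32
ee_pos: [0.5561, 0.095, 0.1063]
eef_rot: [1.0, -0.016, -0.001, 0.0]
ft_force: [-0.1, -1.2, -1.9]
width: 0.021
grip_force: 30.0
[0.003, 0.011, 0.384]
rot [-0.      0.0001  0.    ] t 12.375 pos [0.5565 0.0952 0.1071] stp [0.0056 0.0027 0.0316] F [-0.4  0.2 -1.3]
```

View pics/s7.png

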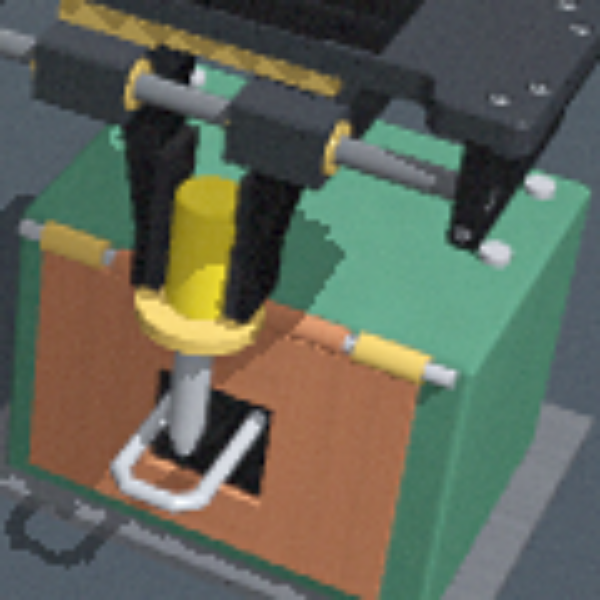

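The tip is between the bars at (185,450), well centred. I'll continue down gently.

```bash
python3 -m pendant '[{"dp":[0,0.005,0.07],"rotation":[0,0,0],"jaw":0},{"dp":[0,0.01,0.14],"rotation":[0,0,0],"jaw":0},{"dp":[0,0.01,0.21],"rotation":[0,0,0],"jaw":0},{"dp":[0,0.01,0.28],"rotation":[0,0,0],"jaw":0},{"dp":[0,0.01,0.34],"rotation":[0,0,0],"jaw":0},{"dp":[0,0.01,0.37],"rotation":[0,0,0],"jaw":0},{"dp":[0,0.01,0.37],"rotation":[0,0,0],"jaw":0}]'
python3 - <<'E'
from h import *
from bench import camera
c=camera("scene")
p=(pts(c)-S)@np.c_[N,Y,Z]; v,u=np.nonzero(c["z_map"]>0); h=hsv(c)[v,u]
q=p[(h[:,0]>15)&(h[:,0]<34)&(h[:,1]>100)&(p[:,2]>-.01)&(p[:,2]<.06)&(p[:,0]>-.015)&(abs(p[:,1])<.06)]
print(len(q),np.percentile(q,[2,25,50,98],axis=0).round(4))
flap();dp([])
E
```

```text
time: 13.25
ee_pos: [0.5565, 0.0937, 0.0516]
eef_rot: [1.0, -0.016, -0.0, -0.0]
ft_force: [-0.5, -0.2, -1.6]
width: 0.021
grip_force: 30.0
486 [[ 0.0011 -0.0131  0.0055]
 [ 0.0133 -0.003   0.0104]
 [ 0.016   0.003   0.0237]
 [ 0.0259  0.0199  0.0511]]
flap 1653 [0.037 0.067 0.156]
rot [-0.     -0.0001  0.    ] t 13.35 pos [0.5568 0.0938 0.0521] stp [ 0.006   0.0012 -0.0234] F [-0.2 -0.  -1.4]
```

```bash
python3 -m pendant '[{"dp":[0,0,0.015],"rotation":[0,0,0],"jaw":0},{"dp":[0,0,0.03],"rotation":[0,0,0],"jaw":0},{"dp":[0,0,0.03],"rotation":[0,0,0],"jaw":0}]'
```

```text
time: 13.72
ee_pos: [0.5568, 0.0936, 0.0478]
eef_rot: [1.0, -0.016, 0.0, 0.0]
ft_force: [-2.2, -0.4, 3.2]
width: 0.0212
grip_force: 30.0
```

Light contact on the loop. I'll release and rise.

```bash
python3 -m pendant '[{"dp":[0,0,0.005],"rotation":[0,0,0],"jaw":0},{"dp":[0,0,0.005],"rotation":[0,0,0],"jaw":0.5},{"dp":[0,0,0.005],"rotation":[0,0,0],"jaw":0.5},{"dp":[0,0,0.005],"rotation":[0,0,0],"jaw":0.5},{"dp":[0,0,0.005],"rotation":[0,0,0],"jaw":0.5},{"dp":[0,0,-0.15],"rotation":[0,0,0],"jaw":0.5},{"dp":[0,0,-0.45],"rotation":[0,0,0],"jaw":0.5},{"dp":[0,0,-0.8],"rotation":[0,0,0],"jaw":0.5}]'
python3 -m pendant '[{"dp":[0,0,-0.15],"rotation":[0,0,0],"jaw":0.5},{"dp":[0,0,-0.15],"rotation":[0,0,0],"jaw":0.5},{"dp":[0,0,-0.15],"rotation":[0,0,0],"jaw":0.5}]'
python3 - <<'E'
from h import *
from bench import camera
c=camera("scene"); cv2.imwrite("pics/s8.png",cv2.resize(c["image"][:,:,::-1][170:290,310:430],(600,600)))
p=(pts(c)-S)@np.c_[N,Y,Z]; v,u=np.nonzero(c["z_map"]>0); h=hsv(c)[v,u]
q=p[(h[:,0]>15)&(h[:,0]<34)&(h[:,1]>100)&(p[:,2]>-.01)&(p[:,2]<.06)&(p[:,0]>-.015)&(abs(p[:,1])<.06)]
print(len(q),np.percentile(q,[2,25,50,98],axis=0).round(4)); g=q[q[:,2]>.042]; print("top",g.mean(0),g[:,2].max())
flap();dp([])
E
```

```text
time: 14.72
ee_pos: [0.556, 0.0935, 0.168]
eef_rot: [1.0, -0.016, -0.001, 0.0]
ft_force: [0.7, -0.9, 0.6]
width: 0.0434
grip_force: 0.0
time: 15.1
ee_pos: [0.5561, 0.0934, 0.1887]
eef_rot: [1.0, -0.016, -0.001, 0.0]
ft_force: [0.2, 0.5, -0.7]
width: 0.0436
grip_force: 0.0
577 [[-0.0038 -0.0153  0.0026]
 [ 0.0094 -0.0024  0.0066]
 [ 0.015   0.0044  0.017 ]
 [ 0.026   0.0191  0.0472]]
top [0.00922831 0.0022354  0.0458719 ] 0.04771995280196341
flap 1818 [0.038 0.071 0.156]
rot [0.     0.0003 0.    ] t 15.2 pos [0.5559 0.0935 0.1885] stp [0.0051 0.0009 0.113 ] F [-0.   0.3  0.3]
```

View pics/s8.png

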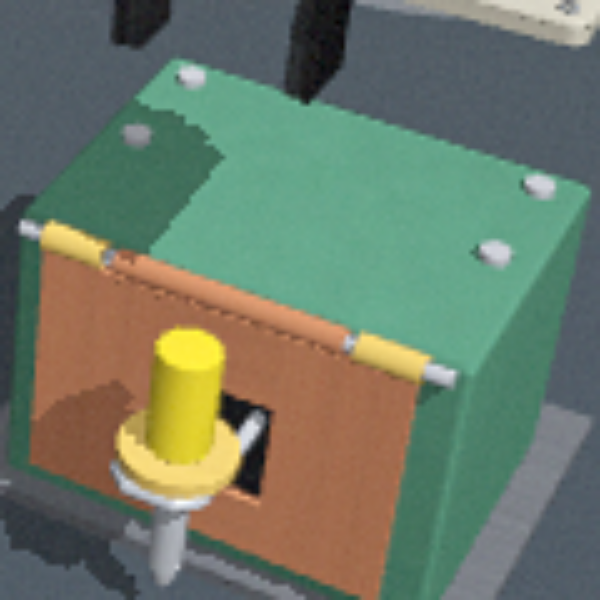

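The pin stands upright in the loop with its collar seated and the grip top at +46 mm. The flap is shut and the gripper is clear. Handing in.

```bash
python3 -c "
from bench import r
print(r.close_job())"
```

```text
the job is handed in; nothing more can be done
None
```

The flap is shut over the staple, the pin is seated down through the loop with its collar on the bars, and the wrench was never touched; I handed the job in at about 15 s, and no verdict came back.

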